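# Block a backup battery in its box and close the hold-down strap

## Task

Block the battery into its box so it cannot shift: take the thinner block from the bin, stand it on the bench to take it again by its ends, and lower it into the gap beside the battery, near the middle of its long side, and lower the thicker block into the gap at the battery's end, near its middle; both must stand upright on the box floor and not be dropped. Then lift the strap, swing it about its loose bolt across the box and let its slot down over the bare bolt until it lies flat on the rim. Leave the meter, screwdriver and flat offcut where they are.

Things in the scene. Friction and masses are not known exactly. Their poses are not given: they have to be found in the camera images.
- battery_box: Grey sheet-steel battery box, open on top, fixed to the bench; x and y along its sides. Origin: centre of its underside, on the bench. Inside 137 mm (x) by 208 mm (y), floor 4 mm, walls 3 mm thick, rim 70 mm above the bench, turned outward as a flat flange 28 mm wide on the x sides, 12 mm on the y sides. The battery sits in the -x, -y corner, which leaves the two gaps.
- side_gap (a point): Gap along the battery's long +x face: 42 mm wide in x, as long as the box in y, for the thinner block with its length along y. Point: middle of the gap's width, opposite the middle of the battery's side, on the box floor (x = 47.25, y = -28 mm in the box's frame). Axes as the box's.
- end_gap (a point): Gap at the battery's +y end face: 56 mm wide in y, as long as the box in x (137 mm), for the thicker block with its length along x. Point: middle of the gap's width, opposite the battery (10 mm to +x of its middle, 58 mm from the box's -x wall), on the box floor (x = -10.5, y = 75.75 mm in the box's frame). Axes as the box's.
- battery_mid (a point): Black sealed backup battery of 2.2 kg lying on its side in the box, 94 (x) by 151 (y) by 65 mm high, axes as the box's. Point: its centre. Loose, but in the corner of the box with 0.5 mm play; its top is 69 mm above the bench. It stays there.
- block_thin_mid (a point): Thinner plain pine spacer block, 66 mm long (its x) by 38 mm thick (its y) by 58 mm high (its z), 55 to 100 g, for the side gap (42 mm). It starts upright in the blue bin, its length across the bin, so there it can only be held across its thickness. Point: its centre, 29 mm above its foot.
- block_thick_mid (a point): Thicker plain pine spacer block, 66 mm long (its x) by 52 mm thick (its y) by 58 mm high (its z), 75 to 135 g, for the end gap (56 mm). It starts upright on the open bench. Point: its centre, 29 mm above its foot.
- bin: Narrow blue plastic picking bin, open on top, fixed to the bench. Origin: centre of its underside. Inside 170 mm long (its x) by 73 mm wide (its y), floor 3 mm thick, walls 2.5 mm thick and 66 mm high (45 mm at its -x end).
- strap_mid (a point): Loose metal hold-down strap, 0.2 to 0.4 kg, 205 mm long; x runs from pivot hole to slot. Point: middle of its bar, 11.5 mm above its flat underside. The bar, the place to grip, is 22 mm wide, 23 high, 102 long. The ends are flat, 5 mm thick, 30 wide; the 14 mm hole is 84 mm from this point. It starts swung open, resting on the box's -x flange, pointing roughly to the box's -y.
- strap_slot (a point): Point in the strap's slot, on its underside, 168 mm from the centre of the pivot hole, where the bare bolt should end up. The slot is 13 mm wide, reaches 17 mm further in from this point towards the hole and is open at the strap's end, 22 mm away.
- pivot_bolt (a point): Loose bolt on the box's -x flange: upright thread of 8 mm diameter through the strap's hole, its nut run up so that the strap can rise 41 mm but not come off. Point: on the bolt's axis at rim level, at x = -84, y = 0 mm in the box's frame.
- bare_bolt (a point): Second bolt, bare, on the box's +x flange: upright thread of 8 mm diameter standing 22 mm above the rim, with a tapered tip. Point: on its axis at rim level, at x = 84, y = 0 mm in the box's frame, 168 mm from the pivot bolt. The strap's underside must be lifted over its tip to get the slot on.
- offcut_mid (a point): Flat pine offcut lying on the bench, 110 by 45 by 18 mm, not needed. Point: its centre.
- meter: Yellow and black multimeter lying on the bench, 82 by 172 by 45 mm, not needed. Origin: centre of its underside.
- driver: Screwdriver with a red handle lying on the bench, 200 mm long, not needed. Origin: its middle, on the bench.
Mind the look-alikes: they are no part of the job. Leave any grey or purple look-alike of the part that bears block_thin_mid alone. There is more than one size of the bin; the one meant has the size given above.

How it is judged:
By the outcome, as a careful person would: the job done as asked, in the order asked, and still so for the second after the job is handed in, with the robot touching nothing.
It also fails if it takes over 72 s, if anything falls off the work surface, if the arm or the gripper's body presses on something with over 40 N, if the wrist force passes 120 N, or if a joint passes its speed limit or range.

## Robot

A 6-joint arm with a two-finger parallel gripper is mounted at the origin on the work surface. World frame = base frame: x ahead of the robot, y to its left, z up, the work surface at z = 0. Lengths are in m, angles in rad, forces in N, time in s.
With the tool pointing down it reaches from about 0.425 to 0.95 m from the base axis. Payload 14.7 kg.
Tool frame: the origin (TCP) lies at the very end of the fingers, on their centre line; the grasp point (between the pads) lies 19 mm behind it (r.tcp_to_grasp is the distance from the TCP to the grasp point, in m); z points along the fingers, y is the line along which they close (so a half turn about z gives the same grasp; the last joint's range is limited). The gripper opens to 85 mm and grips with 20 to 120 N. Pads are 22 mm wide; open, the fingers measure 114 mm over their backs; the gripper's body (76 mm by 85 mm) begins 54 mm behind the grasp point. The pads swing forward as they close: fully open they stand 13 mm farther back than shut.
Start: joints at [-1.217, 0.48, 1.596, -0, 1.065, -0.047], TCP at [0.254, -0.598, 0.231] pointing down, gripper open.
Joint ranges: [-2.75, 2.75], [-0.82, 2.05], [0.23, 2.67], [-1.56, 4.7], [0.09, 2.69], [-2.92, 2.92]. Speed limits (rad/s): [1.89, 1.89, 2.39, 3.01, 3.01, 3.01].

## Interface

Orientations are given as a 3x3 rotation matrix whose columns are the frame's x, y, z axes.
In Python, from station import r gives the robot as it stands.
- The arm moves only by the tool carry_out, never from a script. Its argument "moves" is a list of rows, each a list of 6 numbers: the shift along the world's x, y, z in mm, then the turn, a rotation vector about the world's x, y, z in degrees. In form: [[dx, dy, dz, rx, ry, rz], ...]. A call has 1 to 10 rows; each row is the pose to reach, as a shift and turn from the pose commanded when the call began; what a row does not reach only later rows make up. A row lasts 1/10 s, in which the tool goes at most 50 mm and 8.59 degrees, less where a joint would pass 70% of its speed; a pose out of reach is approached as far as the arm can. A call with a gripper value outside its range is refused whole. "hand" is the opening, from 0 (shut) to 1 (fully open), set as the call begins (left out, the last holds). The fingers move at their own pace and stop on an object; "force" is the grip in N (left out, the last holds). Time passes only in rows, so rows that repeat a pose let the fingers close. It gives the time, the measured TCP pose, the force, the opening and the grip force at its end, in the units of the state.
- r.sense(): the state, without advancing time (a new reading comes with each control period).
- r.grab_frame(name): name is "scene" or "top"; returns the picture (400x640x3 uint8, blue, green, red); there is no depth.
- r.camera_model(name): a dict with "K" (3x3 intrinsics, pixels), "extrinsics" (4x4, takes a point from camera to world coordinates). Camera axes: x right, y down, z forward; pixel columns grow to the right and rows downward; lengths in m; the calibration is good to about 2 mm. A picture is of the moment at which its call begins. camera_model takes no time and is no camera call.
- r.job_done(): hands the job in; it is judged then, once.
The state is a dict: "clock": time; "joint_pos": joint angles; "joint_vel": joint speeds; "effort": joint torques, N m; "ee_pos": TCP position; "ee_rot": TCP orientation; "ft_force": force on the tool from outside, world axes, zero at the start; "torque": the same for the moment, N m; "finger_gap": finger opening in m; "grasp_force": force on a finger pad.
Only numpy, scipy, OpenCV 4.12 (cv2) and the standard library are available. Lean on these libraries where they do the work, as an engineer would, in place of code of your own. Each camera call takes 0.05 s, during which the arm holds its last target. There are 200 camera calls.

## Working session

There is one attempt and no reset: what is moved stays moved. The work goes in short steps, Python scripts to look and compute and a tool call to move; the robot and the scene stay as the last step left them, time stands still between calls to the robot, and variables do not carry over. Pictures are saved under pics/ and viewed, at most 10 in all, crops included, and the job is handed in when it is done.

Besides the shell and the picture viewer there is one more tool, called by a JSON object that holds its "method" and its "body", one argument or row to a line. carry_out: Moves the arm, as the interface text tells. Its arguments: {"type":"object","properties":{"moves":{"type":"array"},"hand":{"type":"number"},"force":{"type":"number"}},"required":["moves"]}

```bash
ls; mkdir -p pics; python3 - <<'E'
from station import r
import cv2
for n in("scene","top"):
    f=r.grab_frame(n); cv2.imwrite(f"pics/{n}0.png",f)
    m=r.camera_model(n); print(n,m["K"],m["extrinsics"])
print(r.sense())
E
```

```text
pics
scene [[378.26408396   0.         311.61658176]
 [  0.         378.26408396 200.91705378]
 [  0.           0.           1.        ]] [[ 0.61061387  0.62664616 -0.48421616  1.10939462]
 [ 0.79190812 -0.478778    0.37901603 -0.56720002]
 [ 0.0056769  -0.61488716 -0.78859467  0.97544362]
 [ 0.          0.          0.          1.        ]]
top [[470.19230505   0.         309.46196841]
 [  0.         470.19230505 200.61382438]
 [  0.           0.           1.        ]] [[ 0.03661605 -0.9768231   0.21089307  0.21840125]
 [-0.9993223  -0.03499498  0.01141492 -0.15063042]
 [-0.00377016 -0.21116812 -0.97744248  1.68272896]
 [ 0.          0.          0.          1.        ]]
{'clock': 0.1, 'joint_pos': array([-1.21659792e+00,  4.80760248e-01,  1.59679370e+00,  1.91907399e-05,
        1.06511059e+00, -4.65936567e-02]), 'joint_vel': array([ 0.00055157, -0.00077693, -0.00148566, -0.00127108, -0.00060726,
       -0.00073504]), 'effort': array([-5.97844100e-04, -9.52257586e+01, -4.31044257e+01, -1.70394023e-04,
        5.27138458e-03, -4.52602137e-05]), 'ee_pos': array([ 0.25349924, -0.59813689,  0.23074873]), 'ee_rot': array([[ 9.20755903e-01,  3.90139001e-01, -3.56026190e-04],
       [ 3.90139157e-01, -9.20755350e-01,  1.01117531e-03],
       [ 6.66859067e-05, -1.06994540e-03, -9.99999425e-01]]), 'ft_force': array([ 0.45298303, -0.1336983 ,  0.27888844]), 'torque': array([ 0.02106167,  0.03017057, -0.01238472]), 'grasp_force': 0.0, 'finger_gap': 0.08536482327283952}
```

View pics/scene0.png

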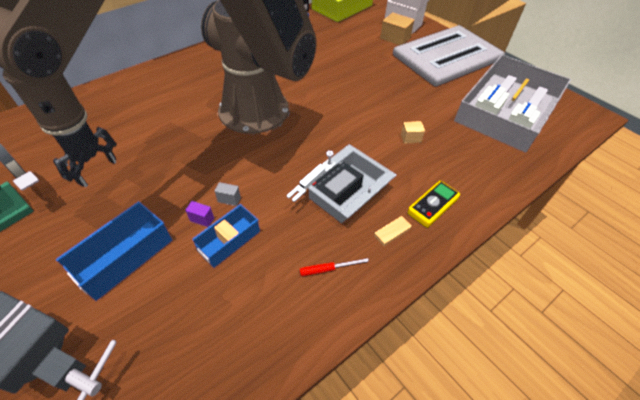

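View pics/top0.png

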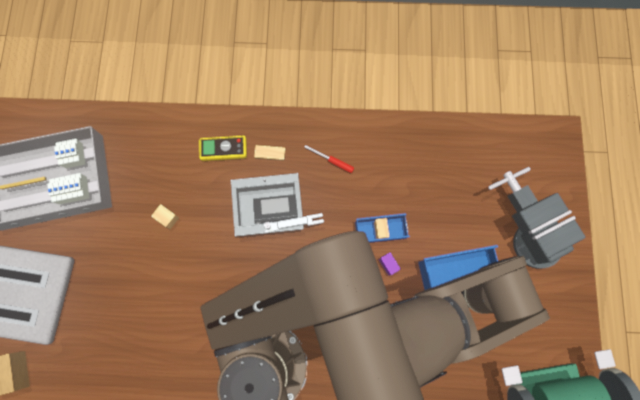

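The scene picture shows the small blue bin at (227,235) with a pine block in it, the large blue bin at (115,250), the box at (345,183), the thick block at (413,131), and purple (200,213) and grey (228,194) look-alikes. In the top view these are: small bin (382,228), box (267,205), thick block (163,215). I'll enlarge next.

```bash
cat > h.py <<'E'
import numpy as np,cv2
from station import r
def ray(n,u,v,z):
    m=r.camera_model(n);T=m["extrinsics"];d=T[:3,:3]@np.linalg.inv(m["K"])@[u,v,1];c=T[:3,3]
    return c+d*(z-c[2])/d[2]
def proj(n,P):
    m=r.camera_model(n);T=m["extrinsics"];q=m["K"]@(T[:3,:3].T@(np.asarray(P)-T[:3,3]));return q[:2]/q[2]
def crop(f,x0,x1,y0,y1,s):return cv2.resize(f[y0:y1,x0:x1],None,fx=s,fy=s,interpolation=cv2.INTER_CUBIC)
E
python3 - <<'E'
from h import *
a=cv2.imread("pics/top0.png");b=cv2.imread("pics/scene0.png")
A=crop(a,225,425,165,245,4);B=crop(b,180,450,112,184+88,2.963)
cv2.imwrite("pics/c1.png",A);cv2.imwrite("pics/c2.png",crop(b,185,405,110,270,3.6))
for n,u,v,z in(("top",383,226,.061),("scene",227,231,.061),("top",163,214,.058),("scene",413,127,.058),("top",267,205,.07)):print(n,u,v,ray(n,u,v,z))
E
```

```text
top 383 226 [ 0.48700867 -0.39119092  0.061     ]
scene 227 231 [ 0.48690641 -0.38863014  0.061     ]
top 163 214 [0.50236273 0.38147591 0.058     ]
scene 413 127 [0.49996674 0.37487711 0.058     ]
top 267 205 [0.54532814 0.01628866 0.07      ]
```

View pics/c1.png

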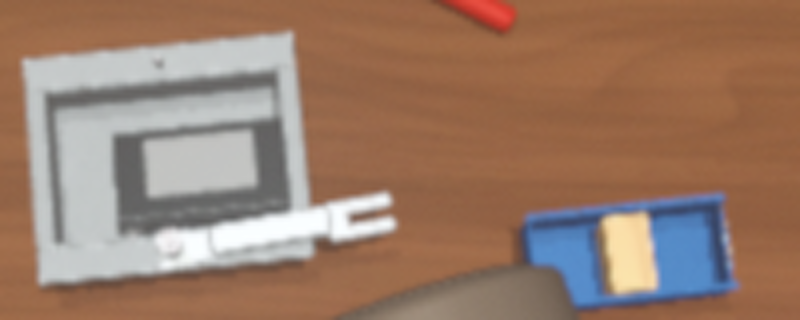

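View pics/c2.png

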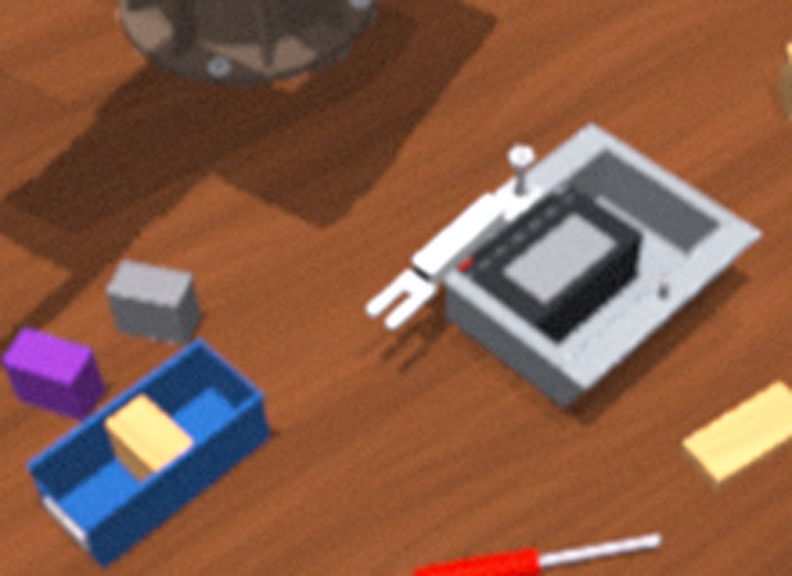

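```bash
cat > fit.py <<'E'
from h import *
from scipy.optimize import least_squares
from scipy.ndimage import map_coordinates
def rect(a,b,z,c=(0,0)):
    p=[(c[0]+s*a,c[1]+t*b,z) for s,t in((-1,-1),(1,-1),(1,1),(-1,1))];return [(p[i],p[(i+1)%4]) for i in range(4)]
def world(p,P):
    c,s=np.cos(p[2]),np.sin(p[2]);P=np.asarray(P,float);return np.c_[p[0]+c*P[:,0]-s*P[:,1],p[1]+s*P[:,0]+c*P[:,1],P[:,2]]
def fit(imgs,edges,p0,win=4,it=12,n=25,fs=.6):
    """imgs {cam:img}; edges {cam:[(A,B)]} local; returns pose, per-cam rms & shift"""
    G={k:cv2.GaussianBlur(v,(0,0),.7).astype(float) for k,v in imgs.items()};p=np.array(p0,float)
    for i in range(it):
        obs=[]
        w=win if i<it//2 else 2
        for k,es in edges.items():
            for A,B in es:
                t=np.linspace(.06,.94,n)[:,None];L=np.array(A)*(1-t)+np.array(B)*t
                q=np.array([proj(k,x) for x in world(p,L)]);d=q[-1]-q[0];nr=np.array([-d[1],d[0]])/np.hypot(*d)
                s=np.arange(-w-1,w+1.01,.25)
                S=q[:,None]+s[None,:,None]*nr
                I=np.stack([map_coordinates(G[k][...,c],[S[...,1],S[...,0]],order=1,mode='nearest') for c in range(3)],-1)
                g=np.linalg.norm(I[:,4:]-I[:,:-4],axis=-1);ss=s[2:-2]
                for j in range(n):
                    m=g[j].argmax()
                    if g[j,m]<12 or m in(0,len(ss)-1):continue
                    a,b,c=g[j,m-1:m+2];o=ss[m]+.25*.5*(a-c)/(a-2*b+c-1e-9)
                    obs.append((k,L[j],nr,q[j]@nr+o))
        W=np.array([o[1] for o in obs])
        def res(p):
            X=world(p,W);return np.array([proj(o[0],x)@o[2]-o[3] for o,x in zip(obs,X)])
        p=least_squares(res,p,loss='soft_l1',f_scale=fs,x_scale=(.01,.01,.1)).x
    e=res(p);return p,np.median(abs(e)),len(e)
E
python3 - <<'E'
from fit import *
I={k:cv2.imread(f"pics/{k}0.png") for k in("top","scene")}
def run(name,E,p0):
    for cams in(("top",),("scene",),("top","scene")):
        if "top" not in E and "top" in cams: continue
        p,e,n=fit({k:I[k] for k in cams},{k:E[k] for k in cams},p0);print(name,cams,np.round(p[:2]*1000,1),np.round(np.degrees(p[2]),2),"err",round(e,2),n)
for h in((.0995,.119),(.0965,.116)):
    o=rect(*h,.07);inn=rect(.0685,.104,.07)
    run("box%s"%(h,),{"top":o+[inn[1],inn[2]],"scene":o+[inn[2],inn[3]]},(.545,.016,.1))
th=rect(.033,.026,.058)
for y in np.radians([-35,-60,35]): run("thick",{"top":th,"scene":th},(.501,.378,y))
b=rect(.0875,.039,.066)
run("bin",{"scene":b[:3]},(.487,-.388,.1+np.pi))
t=rect(.033,.019,.061)
run("thin",{"top":t,"scene":t},(.487,-.390,1.67))
for n,u,v,z in(("top",225+158.5/4-.5,165+64.5/4-.5,.092),("top",225+172.5/4-.5,165+244/4-.5,.118),("scene",185+663/3.6-.5,110+283/3.6-.5,.092),("scene",185+521/3.6-.5,110+155/3.6-.5,.118)):print(n,ray(n,u,v,z))
E
```

```text
Traceback (most recent call last):
  File "fit.py", line 30, in fit
    p=least_squares(res,p,loss='soft_l1',f_scale=fs,x_scale=(.01,.01,.1)).x
      ~~~~~~~~~~~~~^^^^^^^^^^^^^^^^^^^^^^^^^^^^^^^^^^^^^^^^^^^^^^^^^^^^^^
  File "fit.py", line 29, in res
    X=world(p,W);return np.array([proj(o[0],x)@o[2]-o[3] for o,x in zip(obs,X)])
                                  ~~~~^^^^^^^^
  File "h.py", line 7, in proj
    m=r.camera_model(n);T=m["extrinsics"];q=m["K"]@(T[:3,:3].T@(np.asarray(P)-T[:3,3]));return q[:2]/q[2]
ValueError: time passes only in moves, steps and waits
```

```bash
cat > h.py <<'E'
import numpy as np,cv2
from station import r
CM={n:r.camera_model(n) for n in("scene","top")}
def ray(n,u,v,z):
    m=CM[n];T=m["extrinsics"];d=T[:3,:3]@np.linalg.inv(m["K"])@[u,v,1];c=T[:3,3]
    return c+d*(z-c[2])/d[2]
def proj(n,P):
    m=CM[n];T=m["extrinsics"];q=m["K"]@(T[:3,:3].T@(np.asarray(P)-T[:3,3]));return q[:2]/q[2]
def crop(f,x0,x1,y0,y1,s):return cv2.resize(f[y0:y1,x0:x1],None,fx=s,fy=s,interpolation=cv2.INTER_CUBIC)
E
cat > m1.py <<'E'
from fit import *
I={k:cv2.imread(f"pics/{k}0.png") for k in("top","scene")}
def run(name,E,p0):
    for cams in(("top",),("scene",),("top","scene")):
        if "top" not in E and "top" in cams: continue
        p,e,n=fit({k:I[k] for k in cams},{k:E[k] for k in cams},p0);print(name,cams,np.round(p[:2]*1000,1),np.round(np.degrees(p[2]),2),"err",round(e,2),n)
for h in((.0995,.119),(.0965,.116)):
    o=rect(*h,.07);inn=rect(.0685,.104,.07)
    run("box%s"%(h,),{"top":o+[inn[1],inn[2]],"scene":o+[inn[2],inn[3]]},(.545,.016,.1))
th=rect(.033,.026,.058)
for y in np.radians([-35,-60,35]): run("thick",{"top":th,"scene":th},(.501,.378,y))
b=rect(.0875,.039,.066)
run("bin",{"scene":b[:3]},(.487,-.388,.1+np.pi))
t=rect(.033,.019,.061)
run("thin",{"top":t,"scene":t},(.487,-.390,1.67))
for n,u,v,z in(("top",225+158.5/4-.5,165+64.5/4-.5,.092),("top",225+172.5/4-.5,165+244/4-.5,.118),("scene",185+663/3.6-.5,110+283/3.6-.5,.092),("scene",185+521/3.6-.5,110+155/3.6-.5,.118)):print(n,ray(n,u,v,z))
E
timeout 300 python3 m1.py
```

```text
box(0.0995, 0.119) ('top',) [549.5  18.9] 7.94 err 0.25 144
box(0.0995, 0.119) ('scene',) [547.8  34.2] 7.69 err 0.24 111
box(0.0995, 0.119) ('top', 'scene') [549.6  18.3] 7.85 err 0.32 284
box(0.0965, 0.116) ('top',) [549.4  19.2] 7.79 err 1.05 143
box(0.0965, 0.116) ('scene',) [549.9  31.6] 9.43 err 0.69 122
box(0.0965, 0.116) ('top', 'scene') [548.6  31.9] 8.65 err 0.8 251
thick ('top',) [491.  377.5] -39.52 err 0.53 63
thick ('scene',) [493.5 374. ] -33.62 err 0.61 77
thick ('top', 'scene') [494.1 374.8] -34.09 err 0.89 152
thick ('top',) [495.5 379.6] -52.99 err 0.99 68
thick ('scene',) [493.5 374. ] -33.62 err 0.6 77
thick ('top', 'scene') [496.6 380.2] -53.35 err 0.72 134
thick ('top',) [498.6 382.2] 57.08 err 0.25 100
thick ('scene',) [498.7 380.4] 57.09 err 0.41 100
thick ('top', 'scene') [498.5 381.6] 57.18 err 0.32 200
bin ('scene',) [ 475.7 -369.9] 195.61 err 0.75 48
thin ('top',) [ 501.  -398.1] 108.72 err 0.51 57
thin ('scene',) [ 499.6 -398.4] 99.67 err 0.23 62
thin ('top', 'scene') [ 499.3 -398.6] 100.96 err 0.3 108
top [0.62736162 0.02889842 0.092     ]
top [0.46528844 0.00529224 0.118     ]
scene [0.63325669 0.02565575 0.092     ]
scene [0.46193076 0.00919164 0.118     ]
```

```bash
python3 - <<'E'
s=open('m1.py').read().split('for h in')[0]
exec(s+'''
o=rect(.0995,.119,.07);inn=rect(.0685,.104,.07)
run("box",{"top":o+[inn[1],inn[2]],"scene":o+[inn[2],inn[3]]},(.5496,.0185,.137))
b=rect(.0875,.039,.066)
run("bin",{"scene":b[:3],"top":b[:1]},(.485,-.388,np.radians(96)))
t=rect(.033,.019,.061)
run("thin",{"top":t,"scene":t},(.487,-.390,np.radians(6)))
S=[((-.1,-.011,.0),(.01,-.011,.0))]
bar=rect(.051,.011,.0925)
run("strap",{"top":bar,"scene":bar},(.451,-.08,np.radians(-84)))
''')
E
```

```text
box ('top',) [549.5  18.9] 7.94 err 0.25 144
box ('scene',) [547.8  34.2] 7.69 err 0.24 111
box ('top', 'scene') [549.6  18.3] 7.85 err 0.32 284Traceback (most recent call last):
  File "<stdin>", line 2, in <module>
  File "<string>", line 11, in <module>
  File "<string>", line 6, in run
  File "fit.py", line 30, in fit
    p=least_squares(res,p,loss='soft_l1',f_scale=fs,x_scale=(.01,.01,.1)).x
      ~~~~~~~~~~~~~^^^^^^^^^^^^^^^^^^^^^^^^^^^^^^^^^^^^^^^^^^^^^^^^^^^^^^
    return func(*args, **kwargs)
    vector_fun = VectorFunction(
        fun_wrapped,
    ...<6 lines>...
        workers=workers
    )
    self._update_fun()
    ~~~~~~~~~~~~~~~~^^
    self.f = self.fun_wrapped(xp_copy(self.x))
             ~~~~~~~~~~~~~~~~^^^^^^^^^^^^^^^^^
    return np.atleast_1d(self.fun(x))
                         ~~~~~~~~^^^
    return self.f(x, *self.args, **self.kwargs)
           ~~~~~~^^^^^^^^^^^^^^^^^^^^^^^^^^^^^^
  File "fit.py", line 29, in res
    X=world(p,W);return np.array([proj(o[0],x)@o[2]-o[3] for o,x in zip(obs,X)])
  File "fit.py", line 7, in world
    c,s=np.cos(p[2]),np.sin(p[2]);P=np.asarray(P,float);return np.c_[p[0]+c*P[:,0]-s*P[:,1],p[1]+s*P[:,0]+c*P[:,1],P[:,2]]
                                                                            ~^^^^^
IndexError: too many indices for array: array is 1-dimensional, but 2 were indexed
```

```bash
python3 - <<'E'
s=open('m1.py').read().split('for h in')[0].replace('for cams in(("top",),("scene",),','for cams in(("scene",),')
exec(s+'''
o=rect(.0995,.119,.07);inn=rect(.0685,.104,.07)
run("box outer",{"top":o,"scene":o},(.5496,.0185,.137))
run("box +y",{"top":o[1:3],"scene":o[1:3]},(.5496,.0185,.137))
b=rect(.0875,.039,.066)
run("bin",{"scene":b[:3],"top":b[:1]+b[1:2]},(.485,-.388,np.radians(96)))
t=rect(.033,.019,.061)
run("thin",{"top":t,"scene":t},(.487,-.390,np.radians(6)))
bar=rect(.051,.011,.093)
run("strap",{"top":bar,"scene":bar},(.451,-.08,np.radians(-84)))
''')
E
```

```text
box outer ('scene',) [550.   18.1] 7.92 err 0.38 96
box outer ('top', 'scene') [549.7  18.5] 7.88 err 0.38 194
box +y ('scene',) [551.2  19.6] 8.02 err 0.1 50
box +y ('top', 'scene') [551.1  19.7] 8.03 err 0.12 100
bin ('scene',) [ 480.6 -388.7] 97.94 err 0.82 69
bin ('top', 'scene') [ 482.8 -388. ] 98.35 err 0.59 111
thin ('scene',) [ 481.8 -388.6] 8.67 err 0.53 100
thin ('top', 'scene') [ 480.8 -388.6] 8.51 err 0.41 200
strap ('scene',) [ 483.3 -160.6] -73.02 err 0.3 30
strap ('top', 'scene') [461.  -63.5] -79.02 err 0.69 105
```

Measured world poses in mm (checked: both bolts come out 168 mm apart, and the two cameras agree to 1–2 mm):

| Part | x, y | Yaw |
|---|---|---|
| Box | (550, 19) | 7.9° |
| Thin block (in bin) | (481, -389) | 8.5° |
| Thick block | (498.5, 381.6) | 57.2° |
| Small bin | (482, -388) | 98° |

There are three look-alikes for the thin block. The purple one at (200,213) and the grey one at (228,194) are both on the bench. The pine one at (227,232) is in the 175 mm outside-length bin, so that is the one meant. The large bin at (115,250) is empty. The crop c2 confirms this, so I'll go above the pine block.

{"method": "carry_out", "body": {
  "moves": [
    [25, 23, 0, 0, 0, -2],
    [60, 55, 0, 0, 0, -4],
    [100, 92, 0, 0, 0, -7],
    [136, 125, 0, 0, 0, -10],
    [170, 157, 0, 0, 0, -12],
    [200, 184, 0, 0, 0, -14.5],
    [220, 203, -10, 0, 0, -14.5],
    [227.5, 209.5, -40, 0, 0, -14.5],
    [227.5, 209.5, -80, 0, 0, -14.5],
    [227.5, 209.5, -100, 0, 0, -14.5]
  ],
  "hand": 1
}}

```text
clock: 1.1
ee_pos: [0.4804, -0.3873, 0.1283]
ee_rot: [[0.989, 0.148, -0.003], [0.148, -0.989, 0.002], [-0.002, -0.003, -1.0]]
ft_force: [-0.0, 0.0, -0.3]
finger_gap: 0.0853
grasp_force: 0.0
```

```bash
python3 - <<'E'
from h import *
b=r.grab_frame("scene");cv2.imwrite("pics/s1.png",b);t=r.grab_frame("top");cv2.imwrite("pics/t1.png",t)
s=r.sense();print(s["ee_pos"],s["ee_rot"][:,1],s["clock"])
cv2.imwrite("pics/c3.png",np.vstack([crop(b,150,350,150,275,4)[:,:800],])[:500])
E
```

```text
[ 0.47958687 -0.38733517  0.12818799] [ 0.14751194 -0.98905092 -0.00430233] 1.2
```

View pics/c3.png

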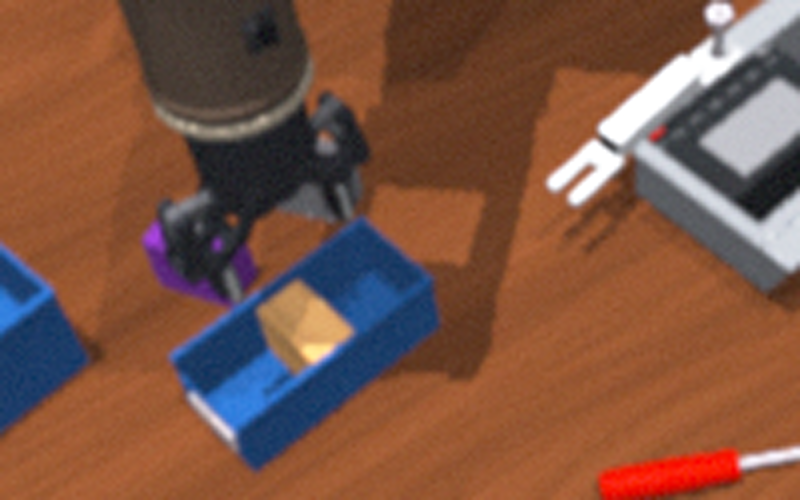

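The crop shows the open gripper straddling the pine block in the small bin: fingertips at crop (235,290) and (350,210), block at (305,325). I'm descending.

{"method": "carry_out", "body": {
  "moves": [
    [1, -1, -20, 0, 0, 0],
    [1, -1, -45, 0, 0, 0],
    [1, -1, -70, 0, 0, 0],
    [1, -1, -90, 0, 0, 0],
    [1, -1, -102, 0, 0, 0],
    [1, -1, -105, 0, 0, 0],
    [1, -1, -105, 0, 0, 0]
  ]
}}

```text
clock: 1.9
ee_pos: [0.4824, -0.3903, 0.0269]
ee_rot: [[0.989, 0.147, 0.0], [0.147, -0.989, -0.0], [0.0, 0.0, -1.0]]
ft_force: [0.2, -0.7, 0.9]
finger_gap: 0.0853
grasp_force: 0.0
```

{"method": "carry_out", "body": {
  "moves": [
    [0, 0, 0, 0, 0, 0],
    [0, 0, 0, 0, 0, 0],
    [0, 0, 0, 0, 0, 0],
    [0, 0, 0, 0, 0, 0],
    [0, 0, 0, 0, 0, 0],
    [0, 0, 0, 0, 0, 0]
  ],
  "hand": 0,
  "force": 40
}}

```text
clock: 2.5
ee_pos: [0.4824, -0.3902, 0.027]
ee_rot: [[0.989, 0.147, 0.001], [0.147, -0.989, -0.001], [0.001, 0.001, -1.0]]
ft_force: [-0.8, 1.0, 6.7]
finger_gap: 0.0375
grasp_force: 40.7
```

{"method": "carry_out", "body": {
  "moves": [
    [0, 0, 5, 0, 0, 0],
    [0, 0, 20, 0, 0, 0],
    [0, 0, 45, 0, 0, 0],
    [0, 0, 75, 0, 0, 0],
    [0, 0, 95, 0, 0, 0],
    [5, 10, 105, 0, 0, 0],
    [18, 35, 105, 0, 0, 0],
    [36, 72, 105, 0, 0, 0],
    [55, 112, 105, 0, 0, 0],
    [71, 147, 105, 0, 0, 0]
  ]
}}

```text
clock: 3.5
ee_pos: [0.5536, -0.2404, 0.1314]
ee_rot: [[0.989, 0.147, -0.0], [0.147, -0.989, 0.0], [-0.0, -0.0, -1.0]]
ft_force: [0.7, -0.8, -1.0]
finger_gap: 0.0377
grasp_force: 40.2
```

{"method": "carry_out", "body": {
  "moves": [
    [11, 23, -5, 0, 0, 0],
    [17, 33, -20, 0, 0, 0],
    [17, 33, -45, 0, 0, 0],
    [17, 33, -70, 0, 0, 0],
    [17, 33, -90, 0, 0, 0],
    [17, 33, -100, 0, 0, 0],
    [17, 33, -105, 0, 0, 0],
    [17, 33, -105, 0, 0, 0]
  ]
}}

```text
clock: 4.3
ee_pos: [0.5699, -0.21, 0.0259]
ee_rot: [[0.989, 0.147, -0.001], [0.147, -0.989, 0.0], [-0.001, -0.0, -1.0]]
ft_force: [-0.2, -0.1, -1.6]
finger_gap: 0.0378
grasp_force: 40.2
```

{"method": "carry_out", "body": {
  "moves": [
    [0, 0, -1, 0, 0, 0],
    [0, 0, -1.5, 0, 0, 0],
    [0, 0, -2, 0, 0, 0],
    [0, 0, -2, 0, 0, 0]
  ]
}}

```text
clock: 4.7
ee_pos: [0.5703, -0.2101, 0.0247]
ee_rot: [[0.989, 0.147, 0.001], [0.147, -0.989, -0.0], [0.0, 0.0, -1.0]]
ft_force: [-0.5, 0.0, -1.2]
finger_gap: 0.0377
grasp_force: 40.2
```

{"method": "carry_out", "body": {
  "moves": [
    [0, 0, -0.5, 0, 0, 0],
    [0, 0, -1, 0, 0, 0],
    [0, 0, -1, 0, 0, 0]
  ]
}}

```text
clock: 5.0
ee_pos: [0.5703, -0.21, 0.024]
ee_rot: [[0.989, 0.147, 0.0], [0.147, -0.989, -0.0], [0.0, 0.0, -1.0]]
ft_force: [-3.2, 1.0, 11.8]
finger_gap: 0.0376
grasp_force: 41.6
```

{"method": "carry_out", "body": {
  "moves": [
    [0, 0, 0.5, 0, 0, 0],
    [0, 0, 0.5, 0, 0, 0],
    [0, 0, 0.5, 0, 0, 0],
    [0, 0, 0.5, 0, 0, 0],
    [0, 0, 15, 0, 0, 0],
    [0, 0, 40, 0, 0, 0],
    [0, 0, 70, 0, 0, 0],
    [0, 0, 90, 0, 0, 4],
    [0, 0, 90, 0, 0, 12],
    [0, 0, 90, 0, 0, 20]
  ],
  "hand": 1
}}

```text
clock: 6.0
ee_pos: [0.5707, -0.2102, 0.1154]
ee_rot: [[0.876, 0.482, 0.002], [0.482, -0.876, -0.001], [0.001, 0.002, -1.0]]
ft_force: [0.0, -0.0, -0.5]
finger_gap: 0.0851
grasp_force: 0.0
```

{"method": "carry_out", "body": {
  "moves": [
    [0, 0, 0, 0, 0, 8],
    [0, 0, 0, 0, 0, 16],
    [0, 0, 0, 0, 0, 24],
    [0, 0, 0, 0, 0, 32],
    [0, 0, 0, 0, 0, 40],
    [0, 0, 0, 0, 0, 48],
    [0, 0, 0, 0, 0, 56],
    [0, 0, 0, 0, 0, 63],
    [0, 0, 0, 0, 0, 68],
    [0, 0, 0, 0, 0, 70]
  ]
}}

```text
clock: 7.0
ee_pos: [0.5702, -0.21, 0.1144]
ee_rot: [[-0.151, 0.989, 0.001], [0.989, 0.151, -0.0], [-0.0, 0.001, -1.0]]
ft_force: [0.6, -0.1, -0.4]
finger_gap: 0.0853
grasp_force: 0.0
```

```bash
python3 - <<'E'
from fit import *
f={k:r.grab_frame(k) for k in("scene","top")}
for k in f:cv2.imwrite(f"pics/{k}2.png",f[k])
t=rect(.033,.019,.058)
for c in (("scene",),("top",),("scene","top")):
    try:
        p,e,n=fit({k:f[k] for k in c},{k:t for k in c},(.570,-.210,np.radians(8.5)),win=3);print(c,np.round(p[:2]*1e3,1),np.degrees(p[2]),e,n)
    except Exception as ex:print(c,ex)
s=r.sense();print(s["ee_pos"],s["joint_pos"],s["ee_rot"][:,1])
E
```

```text
('scene',) [ 569.  -210.4] 9.317976858794474 0.16375392728794225 100
('top',) [ 578.9 -215.3] 7.094381511885741 0.5233816570049612 34
('scene', 'top') [ 569.4 -210.6] 10.768560171677233 0.28925794064493093 131
[ 0.57023854 -0.21000949  0.11425656] [-4.02748943e-01  5.57437199e-01  1.80079856e+00 -6.44625669e-06
  7.82718739e-01 -5.51087497e-01] [9.89017163e-01 1.47799725e-01 5.41297091e-04]
```

{"method": "carry_out", "body": {
  "moves": [
    [-1, 0, -20, 0, 0, 0],
    [-1, 0, -45, 0, 0, 0],
    [-1, 0, -68, 0, 0, 0],
    [-1, 0, -80, 0, 0, 0],
    [-1, 0, -86, 0, 0, 0],
    [-1, 0, -86, 0, 0, 0]
  ]
}}

```text
clock: 7.7
ee_pos: [0.5691, -0.2099, 0.0272]
ee_rot: [[-0.147, 0.989, -0.0], [0.989, 0.147, 0.0], [0.0, -0.0, -1.0]]
ft_force: [0.5, 0.3, -0.0]
finger_gap: 0.0851
grasp_force: 0.0
```

{"method": "carry_out", "body": {
  "moves": [
    [0, 0, 0, 0, 0, 0],
    [0, 0, 0, 0, 0, 0],
    [0, 0, 0, 0, 0, 0],
    [0, 0, 0, 0, 0, 0],
    [0, 0, 0, 0, 0, 0]
  ],
  "hand": 0,
  "force": 40
}}

```text
clock: 8.2
ee_pos: [0.5697, -0.2102, 0.0285]
ee_rot: [[-0.147, 0.989, 0.001], [0.989, 0.147, -0.001], [-0.001, 0.001, -1.0]]
ft_force: [-2.0, 0.0, 5.8]
finger_gap: 0.0651
grasp_force: 45.1
```

{"method": "carry_out", "body": {
  "moves": [
    [0, 0, 5, 0, 0, 0],
    [0, 0, 20, 0, 0, 0],
    [0, 0, 45, 0, 0, 0],
    [0, 0, 75, 0, 0, -6],
    [1, 5, 100, 0, 0, -13],
    [4, 20, 112, 0, 0, -21],
    [8, 45, 115, 0, 0, -29],
    [12, 72, 115, 0, 0, -37],
    [16, 100, 115, 0, 0, -45],
    [20, 128, 115, 0, 0, -53]
  ]
}}

```text
clock: 9.2
ee_pos: [0.5894, -0.081, 0.1439]
ee_rot: [[0.706, 0.709, 0.001], [0.709, -0.706, -0.0], [0.001, 0.001, -1.0]]
ft_force: [-0.2, -0.1, -1.0]
finger_gap: 0.0651
grasp_force: 44.6
```

{"method": "carry_out", "body": {
  "moves": [
    [4, 26, 0, 0, 0, -8],
    [8, 50, 0, 0, 0, -16],
    [10, 67, 0, 0, 0, -24],
    [11, 77, 0, 0, 0, -31],
    [11.5, 79.5, 0, 0, 0, -36],
    [11.5, 79.5, 0, 0, 0, -37.5],
    [11.5, 79.5, 0, 0, 0, -37.5]
  ]
}}

```text
clock: 9.9
ee_pos: [0.6008, -0.0026, 0.1432]
ee_rot: [[0.99, 0.14, 0.001], [0.14, -0.99, -0.0], [0.001, 0.0, -1.0]]
ft_force: [0.1, 0.3, -0.6]
finger_gap: 0.0652
grasp_force: 44.6
```

```bash
python3 - <<'E'
from fit import *
f={k:r.grab_frame(k) for k in("scene","top")}
for k in f:cv2.imwrite(f"pics/{k}3.png",f[k])
s=r.sense();print(s["ee_pos"],np.degrees(np.arctan2(*s["ee_rot"][1::-1,1])),s["ft_force"],s["finger_gap"])
A=crop(f["scene"],260,420,110,230,3.75);cv2.imwrite("pics/c4.png",A)
E
```

```text
[ 0.60066482 -0.00282103  0.14280206] -81.93198547934328 [ 0.03956495 -0.35395881 -0.54982593] 0.06529862941168695
```

View pics/c4.png

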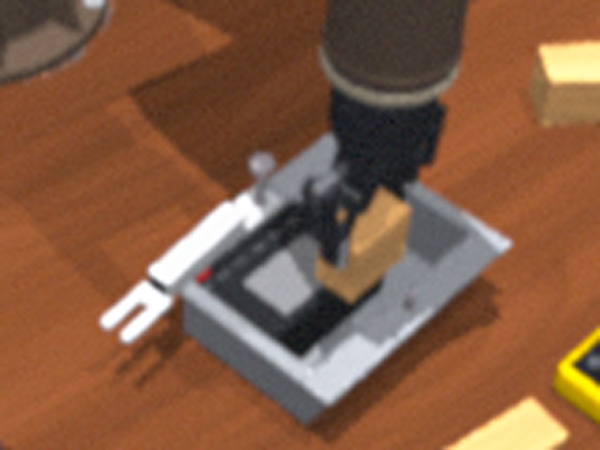

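The crop shows the block held upright by its ends at (365,250), over the side gap, with the bare bolt at (408,300) clear of it. I'll check the box's fit edge by edge before lowering.

```bash
python3 - <<'E'
from fit import *
I={k:cv2.imread(f"pics/{k}0.png") for k in("top","scene")}
p=np.array([.5503,.0189,np.radians(7.93)])
o=rect(.0995,.119,.07);inn=rect(.0685,.104,.07);names=["-y","+x","+y","-x"]
G={k:cv2.GaussianBlur(v,(0,0),.7).astype(float) for k,v in I.items()}
for k in I:
  for nm,R in(("out",o),("in",inn)):
    for i,(A,B) in enumerate(R):
        t=np.linspace(.05,.95,41)[:,None];L=np.array(A)*(1-t)+np.array(B)*t
        nl=np.array([(0,-1,0),(1,0,0),(0,1,0),(-1,0,0)][i])*1.
        ds=np.arange(-9,9.1,.5)/1e3
        prof=np.array([[map_coordinates(G[k].mean(-1),[[q[1]],[q[0]]],order=1)[0] for q in [proj(k,x) for x in world(p,L+nl*d)]] for d in ds])
        g=abs(np.gradient(cv2.GaussianBlur(prof,(1,3),0),axis=0));m=g.argmax(0);ok=g.max(0)>4
        print(k,nm,names[i],"outward shift mm: med",round(np.median(ds[m][ok])*1e3,1) if ok.any() else None,"q",np.round(np.percentile(ds[m][ok],[25,75])*1e3,1) if ok.any() else "",ok.sum())
E
```

```text
top out -y outward shift mm: med 0.5 q [0. 1.] 34
top out +x outward shift mm: med 0.5 q [0. 1.] 35
top out +y outward shift mm: med 0.5 q [0.  1.5] 38
top out -x outward shift mm: med 2.5 q [1.5 3.5] 41
top in -y outward shift mm: med 0.0 q [0.  0.5] 30
top in +x outward shift mm: med -0.5 q [-1.  -0.5] 41
top in +y outward shift mm: med 0.0 q [-0.5  0.5] 37
top in -x outward shift mm: med -3.5 q [-5.2 -2.3] 27
scene out -y outward shift mm: med 2.0 q [1.5 2. ] 39
scene out +x outward shift mm: med 1.0 q [0.5 1.5] 41
scene out +y outward shift mm: med 0.5 q [0. 1.] 41
scene out -x outward shift mm: med 5.0 q [2.5 6.6] 40
scene in -y outward shift mm: med -0.5 q [-1.  0.] 38
scene in +x outward shift mm: med -0.5 q [-1.5 -0.5] 11
scene in +y outward shift mm: med -2.0 q [-2.  -1.5] 41
scene in -x outward shift mm: med 1.0 q [0.  2.5] 39
```

{"method": "carry_out", "body": {
  "moves": [
    [0.5, 0.5, -10, 0, 0, 0],
    [0.5, 0.5, -25, 0, 0, 0],
    [0.5, 0.5, -36, 0, 0, 0],
    [0.5, 0.5, -41, 0, 0, 0],
    [0.5, 0.5, -45, 0, 0, 0],
    [0.5, 0.5, -49, 0, 0, 0],
    [0.5, 0.5, -53, 0, 0, 0],
    [0.5, 0.5, -55, 0, 0, 0]
  ]
}}

```text
clock: 10.8
ee_pos: [0.6011, -0.002, 0.0871]
ee_rot: [[0.99, 0.139, 0.0], [0.139, -0.99, 0.0], [0.0, -0.0, -1.0]]
ft_force: [-0.1, 0.4, -1.5]
finger_gap: 0.0655
grasp_force: 44.6
```

Foot is now at about 59 mm, inside the gap, with no contact. Continuing down.

{"method": "carry_out", "body": {
  "moves": [
    [0, 0, -8, 0, 0, 0],
    [0, 0, -18, 0, 0, 0],
    [0, 0, -28, 0, 0, 0],
    [0, 0, -38, 0, 0, 0],
    [0, 0, -46, 0, 0, 0],
    [0, 0, -50, 0, 0, 0],
    [0, 0, -52, 0, 0, 0],
    [0, 0, -52, 0, 0, 0]
  ]
}}

```text
clock: 11.6
ee_pos: [0.6011, -0.002, 0.0352]
ee_rot: [[0.99, 0.138, -0.0], [0.138, -0.99, 0.0], [-0.0, -0.0, -1.0]]
ft_force: [-0.4, 0.3, -0.4]
finger_gap: 0.0652
grasp_force: 44.6
```

{"method": "carry_out", "body": {
  "moves": [
    [0, 0, -1, 0, 0, 0],
    [0, 0, -2, 0, 0, 0],
    [0, 0, -2.5, 0, 0, 0]
  ]
}}

```text
clock: 11.9
ee_pos: [0.6013, -0.002, 0.033]
ee_rot: [[0.99, 0.139, 0.0], [0.139, -0.99, -0.0], [0.0, 0.0, -1.0]]
ft_force: [-0.5, 0.9, -1.1]
finger_gap: 0.0653
grasp_force: 44.6
```

{"method": "carry_out", "body": {
  "moves": [
    [0, 0, -0.5, 0, 0, 0],
    [0, 0, -1, 0, 0, 0],
    [0, 0, -1, 0, 0, 0]
  ]
}}

```text
clock: 12.2
ee_pos: [0.6013, -0.002, 0.0325]
ee_rot: [[0.99, 0.139, 0.001], [0.139, -0.99, -0.0], [0.001, 0.0, -1.0]]
ft_force: [-3.0, -0.3, 12.0]
finger_gap: 0.0653
grasp_force: 45.9
```

{"method": "carry_out", "body": {
  "moves": [
    [0, 0, 0.5, 0, 0, 0],
    [0, 0, 0.5, 0, 0, 0],
    [0, 0, 0.5, 0, 0, 0],
    [0, 0, 0.5, 0, 0, 0],
    [0, 0, 10, 0, 0, 0],
    [0, 0, 30, 0, 0, 0],
    [0, 0, 60, 0, 0, 0],
    [0, 0, 95, 0, 0, 4],
    [0, 10, 115, 0, 0, 12],
    [-5, 35, 115, 0, 0, 20]
  ],
  "hand": 1
}}

```text
clock: 13.2
ee_pos: [0.5986, 0.0321, 0.1507]
ee_rot: [[0.881, 0.472, 0.006], [0.472, -0.881, -0.0], [0.005, 0.003, -1.0]]
ft_force: [0.5, 0.7, -1.2]
finger_gap: 0.0853
grasp_force: 0.0
```

{"method": "carry_out", "body": {
  "moves": [
    [-9, 35, 0, 0, 0, 8],
    [-18, 70, 0, 0, 0, 16],
    [-27, 105, 0, 0, 0, 24],
    [-37, 140, 0, 0, 0, 32],
    [-47, 175, 0, 0, 0, 40],
    [-57, 210, 0, 0, 0, 48],
    [-67, 245, 0, 0, 0, 56],
    [-76, 280, 0, 0, 0, 64],
    [-85, 310, 0, 0, 0, 72],
    [-92, 333, 0, 0, 0, 80]
  ]
}}

```text
clock: 14.2
ee_pos: [0.5034, 0.3679, 0.1475]
ee_rot: [[-0.315, 0.949, 0.0], [0.949, 0.315, 0.0], [0.0, 0.0, -1.0]]
ft_force: [-0.2, 0.3, -0.4]
finger_gap: 0.0851
grasp_force: 0.0
```

{"method": "carry_out", "body": {
  "moves": [
    [-5, 10, 0, 0, 0, 8],
    [-6, 14, 0, 0, 0, 16],
    [-6, 15, 0, 0, 0, 24],
    [-6, 15, 0, 0, 0, 31],
    [-6, 15, 0, 0, 0, 36.5],
    [-6, 15, 0, 0, 0, 39],
    [-6, 15, 0, 0, 0, 39]
  ]
}}

```text
clock: 14.9
ee_pos: [0.4981, 0.381, 0.1474]
ee_rot: [[-0.839, 0.545, 0.0], [0.545, 0.839, 0.0], [-0.0, 0.0, -1.0]]
ft_force: [-0.1, -0.3, 0.5]
finger_gap: 0.0854
grasp_force: 0.0
```

```bash
python3 - <<'E'
from fit import *
f={k:r.grab_frame(k) for k in("scene","top")}
for k in f:cv2.imwrite(f"pics/{k}4.png",f[k])
s=r.sense();print(s["ee_pos"],np.degrees(np.arctan2(*s["ee_rot"][1::-1,1])),s["joint_pos"])
e0=rect(.033,.026,.058)
p,e,n=fit({"scene":f["scene"]},{"scene":e0},(.4985,.3815,np.radians(57.2)),win=2);print("thick scene",np.round(p[:2]*1e3,1),np.degrees(p[2]),e,n)
B=world((.5504,.019,np.radians(7.93)),[(.04725,-.028,.062)])[0]
for c in (("scene",),("top",),("scene","top")):
    p,e,n=fit({k:f[k] for k in c},{k:rect(.033,.019,.062) for k in c},(B[0],B[1],np.radians(97.9)),win=2);print("thin",c,np.round(p[:2]*1e3,1),"want",B[:2],np.degrees(p[2]),e,n)
E
```

```text
[0.49813573 0.38104138 0.14725407] 56.87197434586143 [ 6.04660787e-01  5.39020908e-01  1.72994596e+00 -3.09576332e-06
  8.72336100e-01 -3.87940412e-01]
thick scene [499.3 379.9] 57.130329781840715 0.24184177115289174 100
thin ('scene',) [599.8  -2.3] want [ 0.60106113 -0.00221349] 98.21743324532004 0.14429376227036883 100
thin ('top',) [600.9  -1.1] want [ 0.60106113 -0.00221349] 98.94358643919576 0.16350171895207666 100
thin ('scene', 'top') [600.3  -1.5] want [ 0.60106113 -0.00221349] 98.47991740032442 0.2155429757487859 200
```

The thin block stands where it should: fit (600.3, -1.5), wanted (601, -2). For the thick block I'll first squeeze it gently across its thickness to centre it, then take it by its ends.

{"method": "carry_out", "body": {
  "moves": [
    [1, 0, 0, 0, 0, -6],
    [1, 0, 0, 0, 0, -14],
    [1, 0, 0, 0, 0, -22],
    [1, 0, 0, 0, 0, -30],
    [1, 0, 0, 0, 0, -38],
    [1, 0, 0, 0, 0, -46],
    [1, 0, 0, 0, 0, -54],
    [1, 0, 0, 0, 0, -62],
    [1, 0, 0, 0, 0, -70],
    [1, 0, 0, 0, 0, -78]
  ]
}}

```text
clock: 16.0
ee_pos: [0.4991, 0.381, 0.147]
ee_rot: [[0.366, 0.931, 0.0], [0.931, -0.366, -0.0], [0.0, 0.0, -1.0]]
ft_force: [-0.2, 0.0, -0.5]
finger_gap: 0.0852
grasp_force: 0.0
```

{"method": "carry_out", "body": {
  "moves": [
    [0, 0, 0, 0, 0, -7],
    [0, 0, 0, 0, 0, -11],
    [0, 0, -10, 0, 0, -12],
    [0, 0, -35, 0, 0, -12],
    [0, 0, -65, 0, 0, -12],
    [0, 0, -95, 0, 0, -12],
    [0, 0, -112, 0, 0, -12],
    [0, 0, -120, 0, 0, -12],
    [0, 0, -120, 0, 0, -12]
  ]
}}

```text
clock: 16.9
ee_pos: [0.4985, 0.3806, 0.0256]
ee_rot: [[0.545, 0.839, -0.002], [0.839, -0.545, -0.001], [-0.002, -0.001, -1.0]]
ft_force: [0.1, -0.2, 0.4]
finger_gap: 0.0855
grasp_force: 0.0
```

{"method": "carry_out", "body": {
  "moves": [
    [0, 0, 0, 0, 0, 0],
    [0, 0, 0, 0, 0, 0],
    [0, 0, 0, 0, 0, 0],
    [0, 0, 0, 0, 0, 0],
    [0, 0, 0, 0, 0, 0]
  ],
  "hand": 0,
  "force": 20
}}

```text
clock: 17.4
ee_pos: [0.4998, 0.3814, 0.0279]
ee_rot: [[0.545, 0.838, 0.001], [0.838, -0.545, 0.001], [0.002, 0.001, -1.0]]
ft_force: [-0.1, -0.2, 7.0]
finger_gap: 0.0518
grasp_force: 22.0
```

{"method": "carry_out", "body": {
  "moves": [
    [0, 0, 0, 0, 0, 0],
    [0, 0, 0, 0, 0, 0],
    [0, 0, 0, 0, 0, 0],
    [0, 0, 15, 0, 0, 0],
    [0, 0, 45, 0, 0, 0],
    [0, 0, 75, 0, 0, 4],
    [0, 0, 90, 0, 0, 12],
    [0, 0, 90, 0, 0, 20],
    [0, 0, 90, 0, 0, 28],
    [0, 0, 90, 0, 0, 36]
  ],
  "hand": 1
}}

```text
clock: 18.4
ee_pos: [0.4993, 0.3811, 0.1182]
ee_rot: [[-0.057, 0.998, 0.001], [0.998, 0.057, 0.001], [0.001, 0.001, -1.0]]
ft_force: [-0.6, 0.4, -0.4]
finger_gap: 0.086
grasp_force: 0.0
```

{"method": "carry_out", "body": {
  "moves": [
    [0, 0, 0, 0, 0, 8],
    [0, 0, 0, 0, 0, 16],
    [0, 0, 0, 0, 0, 24],
    [0, 0, 0, 0, 0, 32],
    [0, 0, 0, 0, 0, 40],
    [0, 0, 0, 0, 0, 47],
    [0, 0, 0, 0, 0, 52],
    [0, 0, 0, 0, 0, 54],
    [0, 0, 0, 0, 0, 54],
    [0, 0, 0, 0, 0, 54]
  ]
}}

```text
clock: 19.4
ee_pos: [0.4992, 0.3811, 0.1175]
ee_rot: [[-0.838, 0.546, 0.0], [0.546, 0.838, 0.0], [-0.0, 0.0, -1.0]]
ft_force: [-0.4, 0.3, 0.7]
finger_gap: 0.0855
grasp_force: 0.0
```

{"method": "carry_out", "body": {
  "moves": [
    [0, 0, -15, 0, 0, 0],
    [0, 0, -40, 0, 0, 0],
    [0, 0, -65, 0, 0, 0],
    [0, 0, -82, 0, 0, 0],
    [0, 0, -90, 0, 0, 0],
    [0, 0, -90, 0, 0, 0],
    [0, 0, -90, 0, 0, 0]
  ]
}}

```text
clock: 20.1
ee_pos: [0.4993, 0.3812, 0.0271]
ee_rot: [[-0.838, 0.545, 0.0], [0.545, 0.838, 0.0], [-0.0, 0.0, -1.0]]
ft_force: [0.5, 0.6, 0.4]
finger_gap: 0.0854
grasp_force: 0.0
```

{"method": "carry_out", "body": {
  "moves": [
    [0, 0, 0, 0, 0, 0],
    [0, 0, 0, 0, 0, 0],
    [0, 0, 0, 0, 0, 0],
    [0, 0, 0, 0, 0, 0],
    [0, 0, 0, 0, 0, 0]
  ],
  "hand": 0,
  "force": 45
}}

```text
clock: 20.6
ee_pos: [0.4997, 0.3814, 0.028]
ee_rot: [[-0.838, 0.545, 0.001], [0.545, 0.838, 0.001], [-0.001, 0.002, -1.0]]
ft_force: [-0.6, -0.6, 5.0]
finger_gap: 0.0652
grasp_force: 50.5
```

{"method": "carry_out", "body": {
  "moves": [
    [0, 0, 5, 0, 0, 0],
    [0, 0, 20, 0, 0, 0],
    [0, 0, 45, 0, 0, 0],
    [1, -8, 75, 0, 0, -4],
    [4, -30, 100, 0, 0, -10],
    [8, -65, 112, 0, 0, -17],
    [12, -103, 115, 0, 0, -25],
    [16, -143, 115, 0, 0, -32],
    [20, -183, 115, 0, 0, -39],
    [24, -220, 115, 0, 0, -45]
  ]
}}

```text
clock: 21.6
ee_pos: [0.5233, 0.1594, 0.1433]
ee_rot: [[-0.202, 0.979, 0.001], [0.979, 0.202, 0.0], [-0.0, 0.001, -1.0]]
ft_force: [-0.6, -0.2, -0.3]
finger_gap: 0.065
grasp_force: 50.1
```

{"method": "carry_out", "body": {
  "moves": [
    [3, -33, 0, 0, 0, -3],
    [5, -54, 0, 0, 0, -4],
    [6, -66, 0, 0, 0, -4],
    [6.2, -68.6, 0, 0, 0, -4],
    [6.2, -68.6, 0, 0, 0, -4],
    [6.2, -68.6, 0, 0, 0, -4]
  ]
}}

```text
clock: 22.2
ee_pos: [0.5293, 0.0934, 0.142]
ee_rot: [[-0.14, 0.99, 0.0], [0.99, 0.14, 0.0], [0.0, 0.0, -1.0]]
ft_force: [0.1, -0.1, -1.0]
finger_gap: 0.065
grasp_force: 50.1
```

```bash
python3 - <<'E'
from h import *
s=r.sense();print(s["ee_pos"],np.degrees(np.arctan2(*s["ee_rot"][1::-1,1])),s["ft_force"],s["finger_gap"])
b=r.grab_frame("scene");cv2.imwrite("pics/s5.png",b);cv2.imwrite("pics/c5.png",crop(b,260,420,110,230,3.75))
E
```

```text
[0.52932296 0.0933563  0.14199145] 8.026219401122985 [ 0.13222835 -0.12476125 -1.01464164] 0.06504668775970687
```

View pics/c5.png

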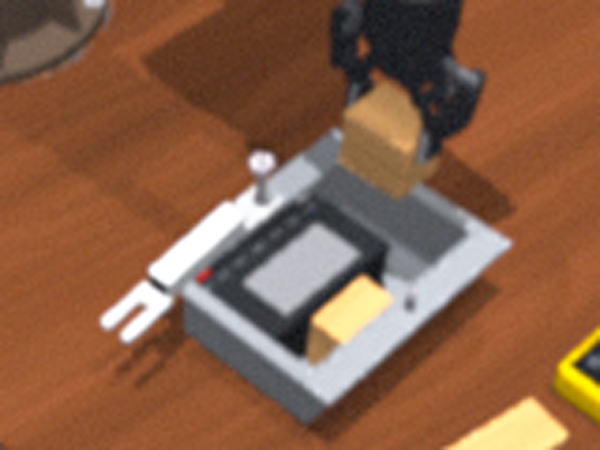

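The crop shows the thin block upright beside the battery at (350,315), and the thick block held by its ends at (390,150), over the end gap. Lowering in stages.

{"method": "carry_out", "body": {
  "moves": [
    [0.2, -0.6, -10, 0, 0, 0],
    [0.2, -0.6, -25, 0, 0, 0],
    [0.2, -0.6, -36, 0, 0, 0],
    [0.2, -0.6, -41, 0, 0, 0],
    [0.2, -0.6, -45, 0, 0, 0],
    [0.2, -0.6, -49, 0, 0, 0],
    [0.2, -0.6, -53, 0, 0, 0],
    [0.2, -0.6, -55, 0, 0, 0]
  ]
}}

```text
clock: 23.05
ee_pos: [0.5295, 0.0918, 0.0866]
ee_rot: [[-0.139, 0.99, 0.0], [0.99, 0.139, 0.0], [-0.0, 0.0, -1.0]]
ft_force: [0.1, -0.4, -0.3]
finger_gap: 0.0653
grasp_force: 50.1
```

{"method": "carry_out", "body": {
  "moves": [
    [0, 0.5, -8, 0, 0, 0],
    [0, 0.5, -18, 0, 0, 0],
    [0, 0.5, -28, 0, 0, 0],
    [0, 0.5, -38, 0, 0, 0],
    [0, 0.5, -46, 0, 0, 0],
    [0, 0.5, -50, 0, 0, 0],
    [0, 0.5, -52, 0, 0, 0],
    [0, 0.5, -52, 0, 0, 0]
  ]
}}

```text
clock: 23.85
ee_pos: [0.5295, 0.0923, 0.0346]
ee_rot: [[-0.139, 0.99, -0.0], [0.99, 0.139, -0.0], [-0.0, -0.0, -1.0]]
ft_force: [0.0, 0.1, -0.2]
finger_gap: 0.065
grasp_force: 50.1
```

{"method": "carry_out", "body": {
  "moves": [
    [0, 0, -1, 0, 0, 0],
    [0, 0, -1.5, 0, 0, 0],
    [0, 0, -2, 0, 0, 0],
    [0, 0, -2, 0, 0, 0]
  ]
}}

```text
clock: 24.25
ee_pos: [0.5296, 0.0923, 0.0329]
ee_rot: [[-0.139, 0.99, 0.0], [0.99, 0.139, 0.0], [-0.0, 0.0, -1.0]]
ft_force: [-0.0, -0.4, -0.8]
finger_gap: 0.0654
grasp_force: 50.1
```

{"method": "carry_out", "body": {
  "moves": [
    [0, 0, -0.5, 0, 0, 0],
    [0, 0, -1, 0, 0, 0],
    [0, 0, -1, 0, 0, 0]
  ]
}}

```text
clock: 24.55
ee_pos: [0.5296, 0.0924, 0.032]
ee_rot: [[-0.139, 0.99, 0.0], [0.99, 0.139, 0.0], [-0.0, 0.0, -1.0]]
ft_force: [-0.5, 0.5, 4.9]
finger_gap: 0.0653
grasp_force: 50.6
```

{"method": "carry_out", "body": {
  "moves": [
    [0, 0, 0, 0, 0, 0],
    [0, 0, 0, 0, 0, 0],
    [0, 0, 0, 0, 0, 0],
    [0, 0, 10, 0, 0, 0],
    [0, 0, 30, 0, 0, 0],
    [0, 0, 60, 0, 0, 0],
    [0, 0, 95, 0, 0, 0],
    [0, 0, 120, 0, 0, 0],
    [0, 0, 125, 0, 0, 0]
  ],
  "hand": 0.87
}}

```text
clock: 25.45
ee_pos: [0.5311, 0.0925, 0.1603]
ee_rot: [[-0.139, 0.99, 0.005], [0.99, 0.139, 0.001], [-0.0, 0.005, -1.0]]
ft_force: [-0.3, 0.3, -1.1]
finger_gap: 0.0744
grasp_force: 0.0
```

```bash
python3 - <<'E'
from fit import *
f={k:r.grab_frame(k) for k in("scene","top")}
for k in f:cv2.imwrite(f"pics/{k}6.png",f[k])
s=r.sense();print(s["ee_pos"],np.degrees(np.arctan2(*s["ee_rot"][1::-1,1])),s["finger_gap"])
bx=(.5504,.019,np.radians(7.93));pv=world(bx,[(-.084,0,.07)])[0]
print("pivot",pv,"bare",world(bx,[(.084,0,.07)])[0])
# strap: scan yaw using bar top rect at z=.093 & flat ends from original images, cost = gradient sum
I={k:cv2.imread(f"pics/{k}0.png") for k in("top","scene")}
G={k:[cv2.Sobel(cv2.GaussianBlur(cv2.cvtColor(v,6),(0,0),.7).astype(float),-1,a,1-a) for a in(1,0)] for k,v in I.items()}
E=rect(.051,.011,.093)
def sc(p,k):
    t=0
    for A,B in E:
        u=np.linspace(.05,.95,20)[:,None];q=np.array([proj(k,x) for x in world(p,np.array(A)*(1-u)+np.array(B)*u)])
        d=q[-1]-q[0];n=np.array([-d[1],d[0]])/np.hypot(*d)
        t+=abs(sum(map_coordinates(G[k][i],[q[:,1],q[:,0]],order=1)*n[i] for i in(0,1))).mean()
    return t
for ks in(["top"],["scene"],["top","scene"]):
    best=[]
    for yaw in np.radians(np.arange(-95,-60,1)):
        for dx in np.arange(-.004,.0041,.002):
            for dy in np.arange(-.004,.0041,.002):
                p=(pv[0]+.084*np.cos(yaw)+dx,pv[1]+.084*np.sin(yaw)+dy,yaw);best.append((sum(sc(p,k) for k in ks),p))
    best.sort(key=lambda a:-a[0])
    for b in best[:3]:print(ks,round(b[0]),np.round(b[1][0]*1e3,1),np.round(b[1][1]*1e3,1),np.degrees(b[1][2]))
E=rect(.051,.011,.093)
for th,nm,c in((rect(.033,.026,.062),"thick",world(bx,[(-.0105,.07575,0)])[0]),):
    p,e,n=fit({"scene":f["scene"]},{"scene":th},(c[0],c[1],bx[2]),win=2);print(nm,np.round(p[:2]*1e3,1),"want",c[:2],np.degrees(p[2]),e,n)
a=crop(f["scene"],260,410,110,225,4);cv2.imwrite("pics/c6.png",a)
E
```

```text
[0.53007952 0.09241905 0.15808819] 7.965329234665573 0.07449355530108089
pivot [0.46720326 0.00741109 0.07      ] bare [0.63359674 0.03058891 0.07      ]
['top'] 664 485.8 -79.3 -80.0
['top'] 659 486.7 -78.8 -78.0
['top'] 654 485.8 -77.3 -80.0
['scene'] 1108 484.9 -77.7 -75.0
['scene'] 1101 484.1 -76.4 -77.0
['scene'] 1098 483.5 -78.1 -76.0
['top', 'scene'] 1703 485.5 -78.1 -76.0
['top', 'scene'] 1700 485.2 -77.0 -79.0
['top', 'scene'] 1700 484.7 -76.8 -78.0
thick [529.3  91.4] want [0.5295497  0.09257702] 7.6925231275723585 0.12539096935180893 100
```

View pics/c6.png

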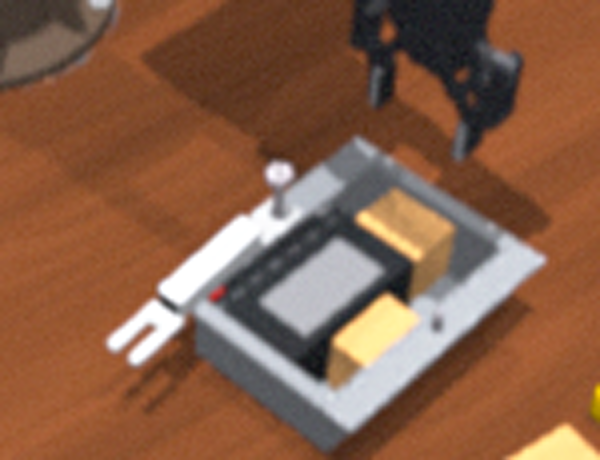

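The crop shows both blocks upright in their gaps: thick at (405,235), thin at (375,340). The strap lies on the -x flange with its bar centre near (210,262). The strap measures at about (485, -77.5), yaw -78°. Against the pivot bolt that is 85–87 mm from the hole, where 84 mm plus 3 mm of play is expected. Going there now.

{"method": "carry_out", "body": {
  "moves": [
    [-4, -15, 0, 0, 0, 0],
    [-12, -45, 0, 0, 0, 1],
    [-21, -80, 0, 0, 0, 2],
    [-30, -115, 0, 0, 0, 3],
    [-38, -145, 0, 0, 0, 4],
    [-43, -163, 0, 0, 0, 4],
    [-45, -170, -5, 0, 0, 4],
    [-45, -170, -25, 0, 0, 4],
    [-45, -170, -40, 0, 0, 4],
    [-45, -170, -40, 0, 0, 4]
  ]
}}

```text
clock: 26.55
ee_pos: [0.4826, -0.0772, 0.1144]
ee_rot: [[-0.207, 0.978, -0.004], [0.978, 0.207, 0.001], [0.002, -0.004, -1.0]]
ft_force: [0.2, 0.2, -0.4]
finger_gap: 0.0738
grasp_force: 0.0
```

```bash
python3 - <<'E'
from h import *
s=r.sense();print(s["ee_pos"],np.degrees(np.arctan2(*s["ee_rot"][1::-1,1])))
b=r.grab_frame("scene");cv2.imwrite("pics/s7.png",b)
g=crop(b,250,390,120,225,5)
for P in((.485,-.0775,.093),(s["ee_pos"]+[0,0,.0])):
    u,v=proj("scene",P);cv2.circle(g,(int((u-250+.5)*5),int((v-120+.5)*5)),4,(0,0,255),-1);print(u,v)
cv2.imwrite("pics/c7.png",g)
E
```

```text
[ 0.48263145 -0.07724966  0.11444029] 11.958769841995432
312.10349449560397 174.3554006636314
311.74531499406606 169.2108800305954
```

View pics/c7.png

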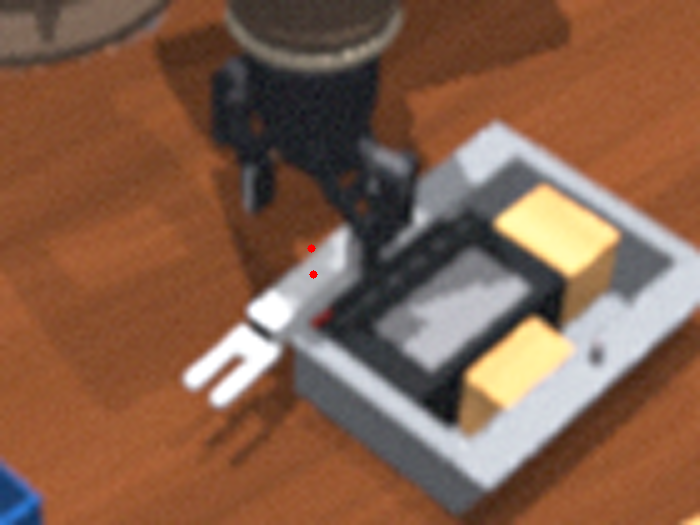

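The crop shows the open fingers at (258,185) and (375,235), straddling the strap's bar, and the projected bar centre (313,274) falls on the bar. Descending.

{"method": "carry_out", "body": {
  "moves": [
    [1, 0, -8, 0, 0, 0],
    [1.5, 0, -20, 0, 0, 0],
    [1.5, 0, -32, 0, 0, 0],
    [1.5, 0, -39, 0, 0, 0],
    [1.5, 0, -42, 0, 0, 0],
    [1.5, 0, -42, 0, 0, 0],
    [1.5, 0, -42, 0, 0, 0]
  ]
}}

```text
clock: 27.3
ee_pos: [0.4861, -0.0777, 0.0749]
ee_rot: [[-0.207, 0.978, 0.0], [0.978, 0.207, -0.0], [-0.0, 0.0, -1.0]]
ft_force: [0.1, 0.1, -0.1]
finger_gap: 0.0741
grasp_force: 0.0
```

{"method": "carry_out", "body": {
  "moves": [
    [-1, 0, -1, 0, 0, 0],
    [-1, 0, -2, 0, 0, 0],
    [-1, 0, -2, 0, 0, 0]
  ]
}}

```text
clock: 27.6
ee_pos: [0.4851, -0.0777, 0.0729]
ee_rot: [[-0.207, 0.978, 0.0], [0.978, 0.207, -0.0], [-0.0, 0.0, -1.0]]
ft_force: [0.7, -0.3, 0.9]
finger_gap: 0.0746
grasp_force: 0.0
```

{"method": "carry_out", "body": {
  "moves": [
    [0, 0, 0, 0, 0, 0],
    [0, 0, 0, 0, 0, 0],
    [0, 0, 0, 0, 0, 0],
    [0, 0, 0, 0, 0, 0],
    [0, 0, 0, 0, 0, 0],
    [0, 0, 0, 0, 0, 0],
    [0, 0, 0, 0, 0, 0]
  ],
  "hand": 0,
  "force": 60
}}

```text
clock: 28.3
ee_pos: [0.4851, -0.0777, 0.073]
ee_rot: [[-0.207, 0.978, 0.0], [0.978, 0.207, -0.0], [-0.0, 0.0, -1.0]]
ft_force: [-1.5, -0.3, 6.8]
finger_gap: 0.0209
grasp_force: 59.6
```

{"method": "carry_out", "body": {
  "moves": [
    [0, 0, 3, 0, 0, 0],
    [0, 0, 8, 0, 0, 0],
    [0, 0, 14, 0, 0, 0],
    [0, 0, 20, 0, 0, 0],
    [0, 0, 26, 0, 0, 0],
    [0, 0, 30, 0, 0, 0],
    [0, 0, 31, 0, 0, 0],
    [0, 0, 31, 0, 0, 0]
  ]
}}

```text
clock: 29.1
ee_pos: [0.4851, -0.0777, 0.104]
ee_rot: [[-0.207, 0.978, 0.0], [0.978, 0.207, -0.0], [-0.0, 0.0, -1.0]]
ft_force: [-0.1, -0.5, -3.3]
finger_gap: 0.0205
grasp_force: 58.8
```

```bash
python3 - <<'E'
from h import *
s=r.sense();print(s["ee_pos"],s["torque"],s["ft_force"],s["finger_gap"])
b=r.grab_frame("scene");cv2.imwrite("pics/s8.png",b);cv2.imwrite("pics/c8.png",crop(b,270,390,120,210,5))
E
```

```text
[ 0.4850789  -0.07769294  0.10398555] [ 0.01232914  0.00670412 -0.03329832] [-0.05483409 -0.53725945 -3.305748  ] 0.020503725930847216
```

View pics/c8.png

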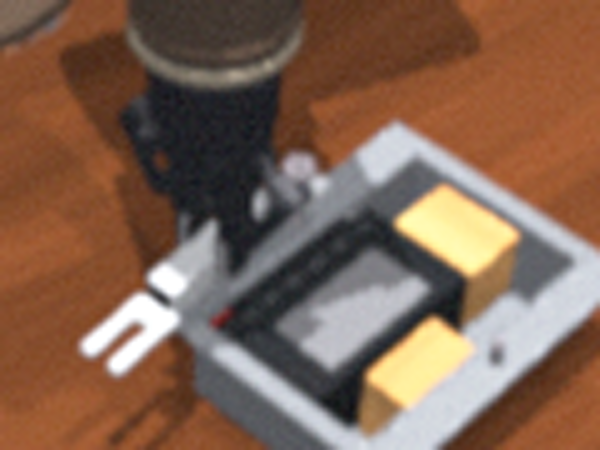

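The crop shows the strap lifted level in the gripper, fork at (125,335), still on its pivot bolt at (300,165). The weight reads 3.3 N, which fits the 0.2–0.4 kg range. I'll work out the swing shifts.

```bash
python3 - <<'E'
import numpy as np
a=[-78+d for d in (0,3,9,16,23,30,37,44,51,57,60, 63,69,75,80,83,85,85.9)]
P=np.array([(467.2+R*np.cos(np.radians(t)),7.4+R*np.sin(np.radians(t))) for t,R in zip(a,np.linspace(87,85.5,len(a)))])
print([[round(x,1),round(y,1),0,0,0,t+78] for (x,y),t in zip(P[1:11]-P[0],a[1:])])
print([[round(x,1),round(y,1),0,0,0,round(t+18,1)] for (x,y),t in zip(P[11:]-P[10],a[11:])],P[10],P[-1])
E
```

```text
[[np.float64(4.4), np.float64(1.1), 0, 0, 0, 3], [np.float64(13.0), np.float64(4.0), 0, 0, 0, 9], [np.float64(22.6), np.float64(8.5), 0, 0, 0, 16], [np.float64(31.6), np.float64(14.1), 0, 0, 0, 23], [np.float64(39.8), np.float64(20.8), 0, 0, 0, 30], [np.float64(47.2), np.float64(28.4), 0, 0, 0, 37], [np.float64(53.5), np.float64(36.8), 0, 0, 0, 44], [np.float64(58.8), np.float64(45.9), 0, 0, 0, 51], [np.float64(62.4), np.float64(54.2), 0, 0, 0, 57], [np.float64(63.8), np.float64(58.5), 0, 0, 0, 60]]
[[np.float64(1.2), np.float64(4.3), 0, 0, 0, 3], [np.float64(3.0), np.float64(13.2), 0, 0, 0, 9], [np.float64(3.8), np.float64(22.1), 0, 0, 0, 15], [np.float64(3.8), np.float64(29.6), 0, 0, 0, 20], [np.float64(3.4), np.float64(34.1), 0, 0, 0, 23], [np.float64(3.0), np.float64(37.0), 0, 0, 0, 25], [np.float64(2.8), np.float64(38.4), 0, 0, 0, 25.9]] [549.1027494  -19.21181646] [551.88855911  19.15150869]
```

{"method": "carry_out", "body": {
  "moves": [
    [4.4, 1.1, 0, 0, 0, 3],
    [13, 4, 0, 0, 0, 9],
    [22.6, 8.5, 0, 0, 0, 16],
    [31.6, 14.1, 0, 0, 0, 23],
    [39.8, 20.8, 0, 0, 0, 30],
    [47.2, 28.4, 0, 0, 0, 37],
    [53.5, 36.8, 0, 0, 0, 44],
    [58.8, 45.9, 0, 0, 0, 51],
    [62.4, 54.2, 0, 0, 0, 57],
    [63.8, 58.5, 0, 0, 0, 60]
  ]
}}

```text
clock: 30.15
ee_pos: [0.5489, -0.0186, 0.1034]
ee_rot: [[-0.952, 0.305, -0.0], [0.305, 0.952, 0.0], [0.0, -0.0, -1.0]]
ft_force: [0.4, 0.4, -3.0]
finger_gap: 0.0207
grasp_force: 58.8
```

{"method": "carry_out", "body": {
  "moves": [
    [1.2, 4.3, 0, 0, 0, 3],
    [3, 13.2, 0, 0, 0, 9],
    [3.8, 22.1, 0, 0, 0, 15],
    [3.8, 29.6, 0, 0, 0, 20],
    [3.4, 34.1, 0, 0, 0, 23],
    [3, 37, 0, 0, 0, 25],
    [2.8, 38.4, 0, 0, 0, 25.9],
    [2.8, 38.4, 0, 0, 0, 25.9],
    [2.8, 38.4, 0, 0, 0, 25.9]
  ]
}}

```text
clock: 31.05
ee_pos: [0.5516, 0.0191, 0.1037]
ee_rot: [[-0.991, -0.136, -0.0], [-0.136, 0.991, -0.0], [0.0, -0.0, -1.0]]
ft_force: [0.5, 0.4, -3.1]
finger_gap: 0.0206
grasp_force: 58.8
```

```bash
python3 - <<'E'
from fit import *
s=r.sense();print(s["ee_pos"],np.degrees(np.arctan2(*s["ee_rot"][1::-1,1])),s["ft_force"],s["torque"],s["clock"])
f={k:r.grab_frame(k) for k in("scene","top")}
for k in f:cv2.imwrite(f"pics/{k}9.png",f[k])
# bare bolt tip & slot in the images: white strap mask near its end (underside rim+31 => top z=.106)
p=s["ee_pos"];yaw=np.radians(7.93);ux=np.array([np.cos(yaw),np.sin(yaw)]);uy=np.array([-ux[1],ux[0]])
for k in f:
    hsv=cv2.cvtColor(f[k],cv2.COLOR_BGR2GRAY)
    for d in(60,75,90,100):  # mm beyond grip: profile across
        print(k,d,[int(map_coordinates(hsv,[[q[1]],[q[0]]],order=1)[0]) for q in [proj(k,[*(p[:2]+ux*d/1e3+uy*l/1e3),.106]) for l in range(-24,25,3)]])
E
```

```text
[0.5515809  0.01905057 0.10372714] 97.80538919010282 [ 0.4564635   0.39480476 -3.12624877] [-0.01709941  0.03894921  0.04063609] 31.05
scene 60 [72, 89, 163, 231, 253, 255, 255, 255, 255, 255, 255, 255, 253, 230, 175, 129, 121]
scene 75 [139, 140, 182, 230, 252, 252, 235, 190, 153, 181, 234, 251, 254, 233, 187, 130, 100]
scene 90 [148, 145, 186, 233, 254, 254, 246, 226, 210, 210, 231, 250, 254, 249, 233, 219, 216]
scene 100 [153, 169, 198, 235, 251, 253, 242, 226, 209, 206, 230, 250, 251, 247, 229, 219, 217]
top 60 [99, 106, 108, 109, 109, 109, 109, 108, 109, 108, 106, 107, 107, 107, 107, 106, 106]
top 75 [108, 109, 108, 108, 108, 109, 109, 110, 112, 115, 119, 119, 118, 118, 118, 119, 118]
top 90 [109, 109, 109, 109, 109, 111, 116, 126, 130, 131, 130, 130, 130, 130, 129, 128, 128]
top 100 [109, 109, 109, 109, 113, 123, 134, 140, 142, 141, 141, 140, 139, 139, 139, 138, 138]
```

The slot dip in the scene profile is centred (±1 mm) on the predicted line to the bare bolt. I'll lower slowly and watch the force.

{"method": "carry_out", "body": {
  "moves": [
    [0, 0, -2, 0, 0, 0],
    [0, 0, -5, 0, 0, 0],
    [0, 0, -7, 0, 0, 0],
    [0, 0, -9, 0, 0, 0],
    [0, 0, -11, 0, 0, 0],
    [0, 0, -13, 0, 0, 0],
    [0, 0, -13, 0, 0, 0]
  ]
}}

```text
clock: 31.85
ee_pos: [0.5514, 0.0192, 0.0905]
ee_rot: [[-0.991, -0.137, -0.0], [-0.137, 0.991, -0.0], [0.0, 0.0, -1.0]]
ft_force: [-0.5, -0.6, -2.8]
finger_gap: 0.0211
grasp_force: 58.8
```

{"method": "carry_out", "body": {
  "moves": [
    [0, 0, -2, 0, 0, 0],
    [0, 0, -5, 0, 0, 0],
    [0, 0, -8, 0, 0, 0],
    [0, 0, -11, 0, 0, 0],
    [0, 0, -14, 0, 0, 0],
    [0, 0, -16, 0, 0, 0],
    [0, 0, -16, 0, 0, 0]
  ]
}}

```text
clock: 32.55
ee_pos: [0.5514, 0.0192, 0.0744]
ee_rot: [[-0.991, -0.137, -0.001], [-0.137, 0.991, -0.0], [0.001, 0.0, -1.0]]
ft_force: [0.0, 0.3, -3.0]
finger_gap: 0.0209
grasp_force: 58.8
```

{"method": "carry_out", "body": {
  "moves": [
    [0, 0, -0.5, 0, 0, 0],
    [0, 0, -1, 0, 0, 0],
    [0, 0, -1.5, 0, 0, 0],
    [0, 0, -1.5, 0, 0, 0]
  ]
}}

```text
clock: 32.95
ee_pos: [0.5516, 0.0192, 0.0733]
ee_rot: [[-0.991, -0.137, 0.0], [-0.137, 0.991, -0.0], [-0.0, -0.0, -1.0]]
ft_force: [0.4, -0.5, -3.6]
finger_gap: 0.0209
grasp_force: 58.8
```

{"method": "carry_out", "body": {
  "moves": [
    [0, 0, -0.5, 0, 0, 0],
    [0, 0, -1, 0, 0, 0],
    [0, 0, -1, 0, 0, 0]
  ]
}}

```text
clock: 33.25
ee_pos: [0.5517, 0.0192, 0.073]
ee_rot: [[-0.991, -0.137, 0.0], [-0.137, 0.991, -0.0], [-0.0, -0.0, -1.0]]
ft_force: [-4.8, 0.1, 13.5]
finger_gap: 0.0207
grasp_force: 61.1
```

The strap is on the rim at the pick-up height (TCP 73.0 mm) with firm contact. Releasing and clearing away.

{"method": "carry_out", "body": {
  "moves": [
    [0, 0, 0.5, 0, 0, 0],
    [0, 0, 0.5, 0, 0, 0],
    [0, 0, 0.5, 0, 0, 0],
    [0, 0, 0.5, 0, 0, 0],
    [0, 0, 8, 0, 0, 0],
    [0, 0, 25, 0, 0, 0],
    [0, 0, 55, 0, 0, 0],
    [0, 0, 95, 0, 0, 0],
    [0, 0, 130, 0, 0, 0],
    [0, 0, 150, 0, 0, 0]
  ],
  "hand": 0.6
}}

```text
clock: 34.25
ee_pos: [0.5525, 0.0192, 0.2257]
ee_rot: [[-0.991, -0.137, 0.003], [-0.137, 0.991, -0.0], [-0.003, -0.001, -1.0]]
ft_force: [-0.3, 0.2, 0.6]
finger_gap: 0.0513
grasp_force: 0.0
```

{"method": "carry_out", "body": {
  "moves": [
    [0, -30, 0, 0, 0, 0],
    [0, -75, 0, 0, 0, 0],
    [0, -120, 0, 0, 0, 0],
    [0, -165, 0, 0, 0, 0],
    [0, -210, 0, 0, 0, 0],
    [0, -255, 0, 0, 0, 0],
    [0, -290, 0, 0, 0, 0],
    [0, -300, 0, 0, 0, 0],
    [0, -300, 0, 0, 0, 0]
  ]
}}

```text
clock: 35.15
ee_pos: [0.5513, -0.282, 0.2224]
ee_rot: [[-0.991, -0.135, 0.0], [-0.135, 0.991, -0.0], [-0.0, -0.0, -1.0]]
ft_force: [0.2, -0.2, 0.0]
finger_gap: 0.0513
grasp_force: 0.0
```

```bash
python3 - <<'E'
from fit import *
f={k:r.grab_frame(k) for k in("scene","top")}
for k in f:cv2.imwrite(f"pics/{k}10.png",f[k])
bx=(.5504,.019,np.radians(7.93));W=lambda x,y,z:world(bx,[(x,y,z)])[0]
for c in(("scene",),("top",),("scene","top")):
    p,e,n=fit({k:f[k] for k in c},{k:rect(.051,.011,.093) for k in c},(bx[0],bx[1],bx[2]),win=2);print("strap",c,np.round(p[:2]*1e3,1),np.degrees(p[2]),e,n)
    for nm,h,P,y in(("thin",(.033,.019),W(.04725,-.028,0),97.9),("thick",(.033,.026),W(-.0105,.07575,0),7.9)):
        p,e,n=fit({k:f[k] for k in c},{k:rect(*h,.062) for k in c},(P[0],P[1],np.radians(y)),win=2);print(nm,c,np.round(p[:2]*1e3,1),"want",np.round(P[:2]*1e3,1),np.degrees(p[2]),e)
# slot profile at strap top level (z=.075), across the strap, and bolt tip (.092)
for k in f:
    g=cv2.cvtColor(f[k],cv2.COLOR_BGR2GRAY)
    for x in(70,75,84,92,100):
        q=[proj(k,W(x/1e3,l/1e3,.075)) for l in range(-24,25,3)];print(k,x,[int(map_coordinates(g,[[v[1]],[v[0]]],order=1)[0]) for v in q])
s=r.sense();print(s["clock"],s["ft_force"])
E
```

```text
strap ('scene',) [551.4  18.9] 8.564782122677988 0.5856746816089853 92
thin ('scene',) [599.7  -2.6] want [601.1  -2.2] 97.68757025727265 0.17472653115078174
thick ('scene',) [529.3  92.3] want [529.5  92.6] 8.176124297786028 0.3404791146607806
strap ('top',) [548.8  20.8] 7.233018775954927 0.5084891015712287 75
thin ('top',) [601.4   0.8] want [601.1  -2.2] 94.65540809937062 0.5168737308815992
thick ('top',) [529.6  92.3] want [529.5  92.6] 7.629236548789623 0.1897850445703142
strap ('scene', 'top') [550.   20.3] 7.636547421705017 0.3344578150691291 167
thin ('scene', 'top') [600.4  -1.8] want [601.1  -2.2] 97.26854760940755 0.265478878447162
thick ('scene', 'top') [529.6  92.3] want [529.5  92.6] 7.966505854438831 0.23507990547958002
scene 70 [209, 192, 197, 234, 252, 254, 248, 232, 218, 211, 231, 251, 254, 250, 232, 212, 210]
scene 75 [205, 199, 212, 239, 252, 255, 247, 224, 196, 182, 206, 229, 242, 242, 232, 219, 215]
scene 84 [216, 210, 213, 234, 252, 252, 237, 177, 127, 146, 196, 247, 254, 249, 234, 222, 218]
scene 92 [217, 208, 213, 231, 250, 255, 247, 231, 212, 211, 233, 251, 254, 249, 235, 222, 215]
scene 100 [187, 186, 199, 227, 253, 255, 251, 216, 184, 185, 223, 250, 255, 246, 230, 203, 193]
top 70 [191, 191, 198, 218, 242, 246, 232, 217, 210, 211, 220, 237, 242, 229, 210, 197, 192]
top 75 [203, 204, 208, 221, 237, 242, 225, 204, 196, 201, 214, 233, 243, 233, 218, 207, 203]
top 84 [202, 202, 205, 214, 229, 240, 227, 188, 172, 178, 200, 226, 242, 238, 218, 206, 202]
top 92 [201, 201, 202, 214, 234, 244, 237, 216, 205, 202, 210, 229, 244, 239, 217, 202, 198]
top 100 [153, 157, 164, 194, 228, 239, 222, 188, 157, 148, 182, 223, 240, 227, 195, 163, 150]
35.25 [ 0.33328831  0.71350837 -0.37232848]
```

Both views show the bolt (dark at x=84 mm) centred between the strap's prongs, with the strap at rim level and both blocks in place. Handing in.

```bash
python3 -c "
from station import r
print(r.job_done())"
```

```text
the job is handed in; nothing more can be done
None
```

The job is handed in, at about 35 s of the 72 s allowed: both blocks stand on the box floor in their gaps, and the strap lies flat on the rim with its slot over the bare bolt. No verdict came back on hand-in.

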